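# Drive the seized spindle pin out of the mill head

## Robot

A 6-joint arm with a two-finger parallel gripper is mounted at the origin on the work surface. World frame = base frame: x ahead of the robot, y to its left, z up, the work surface at z = 0. Lengths are in mm, angles in rad, forces in N, time in s.
With the tool pointing down it reaches from about 350 to 775 mm from the base axis. Payload 7.3 kg.
Tool frame: the origin (TCP) lies midway between the tips of the shut fingers; the grasp point (between the pads) lies 19 mm behind it; z points along the fingers, y is the line along which they close (so a half turn about z gives the same grasp; the last joint's range is limited). The gripper opens to 92 mm and grips with 3 to 60 N. Pads are 19 mm wide; open, the fingers measure 130 mm over their backs; the gripper's body (75 mm by 190 mm) begins 47 mm behind the grasp point.
Start: joints at [1.195, 0.342, 1.524, -0, 1.275, -0.146], TCP at [119.569, 511.222, 226.741] pointing down, gripper open.
Joint ranges: [-2.53, 2.53], [-0.77, 2.02], [0.04, 2.7], [-1, 4.14], [0.28, 2.66], [-3.11, 3.11]. Speed limits (rad/s): [2.57, 2.57, 3.14, 3.14, 3.14, 3.14].

## Interface

Orientations are given as [roll, pitch, yaw] about the fixed x, y, z axes, in that order (R = Rz(yaw) Ry(pitch) Rx(roll)).
In Python, from plant import get_obs, capture, camera_model, close_job, search_frame, regions_of, pinpoint gives the robot as it stands. The module is installed in compiled form; this text tells all that it offers.
- The arm moves only by the shell command python3 -m pendant 'ROWS'. ROWS is JSON, one flat list of numbers, 7 for each row, row after row: the shift along the tool's x, y, z in units of 30 mm (1.0 is 30 mm), then the turn, a rotation vector about the tool's x, y, z in units of 4 degrees (1.0 is 4 degrees), then the closure, from -1 (fully open) to 1 (shut), so that 0 is half open. In form: [dx, dy, dz, wx, wy, wz, gripper, dx, dy, dz, wx, wy, wz, gripper, ...]. A call has 1 to 12 rows; each row shifts and turns the commanded pose from where the row before left it, along the tool's axes as they then stand; what a row does not reach is not made up. A row lasts 1/10 s, in which the tool goes at most 50 mm and 8.59 degrees, less where a joint would pass 70% of its speed; a pose out of reach is approached as far as the arm can. A call with a number of a shift or a turn outside -1 to 1 is refused whole. A call with a gripper value outside its range is refused whole. The fingers move at their own pace and stop on an object; the grip force is fixed at half the most. Time passes only in rows, so rows that do not move let the fingers close. It gives the time, the measured TCP pose, the force, the opening and the grip force at its end, in the units of the state.
- get_obs(): the state, without advancing time (a new reading comes with each control period).
- capture(name): name is "side" or "top" or "wrist"; returns the picture (480x640x3 uint8, red, green, blue); there is no depth.
- camera_model(name): a dict with "fov_y" (degrees; the focal length in pixels is half the picture's height over the tangent of half this angle, whatever the lens; pixels are square), "cx", "cy" (the principal point, pixels), "pose" (4x4, takes a point from camera to world coordinates). Camera axes: x right, y up, looking along -z (the intrinsics and any distortion apply to the point x, -y, -z); pixel columns grow to the right and rows downward; lengths in mm; the calibration is good to about 2 mm. A picture is of the moment at which its call begins: read the wrist's pose just before it. camera_model takes no time and is no camera call; for the wrist camera it gives the pose at the moment of the call.
- close_job(): hands the job in; it is judged then, once.
Trained networks look in the newest picture that a camera, given by its name, has taken for a name from the list of things; names that differ only in an ending like _2 or _b are one class to them, and where a whole thing is asked for, a point or a joint stands for the part that bears it (a point fixed in the world has none). Each returns a list of dicts, best first, with "score" (0 to 1); they miss things now and then, are a little off and sometimes report something else, mostly with a low value. They report only what shows in the picture. A call takes as long as a camera call. They do not tell look-alikes from the thing itself.
- search_frame(camera, thing): "location" ([column, row] in pixels, amid what is visible of it).
- regions_of(camera, thing): "pixels" (480x640 bool, what is visible of it) and "location" ([column, row] in pixels, amid what is visible of it).
- pinpoint(camera, thing): "location" ([column, row] in pixels: a listed point, or the origin of a listed thing).
The state is a dict: "time": time; "joint_positions": joint angles; "dq": joint speeds; "tau": joint torques, N m; "tool_pos": TCP position; "tcp_rot": TCP orientation; "contact_force": force on the tool from outside, world axes, zero at the start; "moment": the same for the moment, N m; "grip_width": finger opening in mm; "finger_force": force on a finger pad.
Only numpy, scipy, OpenCV 4.12 (cv2) and the standard library are available. Lean on these libraries where they do the work, as an engineer would, in place of code of your own. Each camera call takes 0.05 s, during which the arm holds its last target. There are 200 camera calls.

## Task

The sesame mill's head stands on its service stand with its worn steel spindle pin stuck in the bore. Take the wooden-handled drift rod from its well in the wooden block, feed it through the off-centre guide collar into the bore and push the pin gently out of the bottom into the catch pan, never bearing on the mill or the pin with more than about 25 newtons. Then draw the rod out and stand it back in the well it came from, leaving the other things on the counter where they are.

Things in the scene. Friction and masses are not known exactly. Their poses are not given: they have to be found in the camera images.
- mill: Aluminium mill head, 90 x 90 mm, from 60 to 100 mm above the counter, on four 12 mm square legs, over a steel catch pan 150 x 150 mm with a 20 mm rim and its floor 3 mm up. Fixed. Origin on the counter under the bore's axis, z up, sides along x and y. An upright 30 mm bore runs through the head; on top is clamped a round steel guide collar, 60 mm wide, 15 mm tall, its top 115 mm up.
- bore_mouth (a point): Point on the axis of the head's bore, level with the collar's flat top, 115 mm above the counter. The collar's through hole (17.5 mm diameter, sharp edge) is NOT on this point: it lies 4.5 mm to one side, in a direction that differs each time and is not given. The rod can enter only there; find it by sight and feel.
- pin_centre (a point): Centre of the steel spindle pin: solid cylinder, 28 mm diameter, 30 mm long, z along its axis, about 140 g. At the start upright in the head's bore, its top 17 to 23 mm below the collar's top. Two spring pads in the bore grip it: it takes about 8 to 18 N to push down, and falls free when its top is about 45 mm below the collar's top. The rod clears the pads.
- rod_handle (a point): Centre of the drift rod's wooden handle, 22 x 22 mm square and 40 mm tall, sides along x and y, z up. Below it is a round steel shank, 16 mm diameter, 100 mm long, with a flat end (1 mm rounded edge): the rod's lower end is 120 mm below this point. The rod weighs 200 g and stands upright in its well, loosely.
- rod_tip (a point): Centre of the drift rod's flat lower end, z up along the rod to the handle.
- block: Wooden utensil block, 60 mm (x) by 150 mm (y), 65 mm tall, fixed. Origin on the counter under its centre, z up. Two square wells, 26 x 26 mm and 55 mm deep (floor 10 mm above the counter): the rod's at y = -43 mm, and one at y = +43 mm with a short brush.
- well (a point): Centre of the mouth of the rod's well, on the block's top face 65 mm above the counter; same axes as the block. The rod standing in the well has its handle's centre 130 mm above the counter.
- sauce_a: Bystander: amber sauce bottle, 60 mm diameter, 150 mm tall, origin at its foot. Leave it.
- sauce_b: Bystander: clear sauce bottle with white cap, 60 mm diameter, 150 mm tall, origin at its foot. Leave it.
- spice: Bystander: small spice jar, 44 mm diameter, 85 mm tall, origin at its foot. Leave it.
- cup: Bystander: white cup, 76 mm diameter, 80 mm tall, origin at its foot. Leave it.
- spoon: Bystander: steel spoon 160 mm long lying on the counter. Leave it.
- brush: Bystander: short cleaning brush standing in the block's other well, 83 mm long, origin at its lower end. Leave it.
There are look-alikes about, which are no part of the job. What is shaped like the mill but purple is not meant.

How it is judged:
By the outcome, as a careful person would: the job done as asked, in the order asked, and still so for the second after the job is handed in, with the robot touching nothing.
It also fails if it takes over 72 s, if anything falls off the work surface, if the arm or the gripper's body presses on something with over 40 N, if the wrist force passes 120 N, or if a joint passes its speed limit or range.

## Working session

There is one attempt and no reset: what is moved stays moved. The work goes in short steps, Python scripts to look and compute and a shell command to move; the robot and the scene stay as the last step left them, time stands still between calls to the robot, and variables do not carry over. Pictures are saved under pics/ and viewed, at most 10 in all, crops included, and the job is handed in when it is done.

```bash
mkdir -p pics; cat > h.py <<'E'
import numpy as np,cv2
from plant import *
def ray(cam,px):
    m=camera_model(cam);f=240/np.tan(np.radians(m["fov_y"])/2);P=np.array(m["pose"])
    d=P[:3,:3]@np.array([(px[0]-m["cx"])/f,-(px[1]-m["cy"])/f,-1.]);return P[:3,3],d
def atz(cam,px,z):
    o,d=ray(cam,px);return (o+d*(z-o[2])/d[2]).round(1)
def proj(cam,p):
    m=camera_model(cam);f=240/np.tan(np.radians(m["fov_y"])/2);P=np.array(m["pose"])
    q=P[:3,:3].T@(np.array(p,float)-P[:3,3]);return np.array([m["cx"]+f*q[0]/-q[2],m["cy"]-f*q[1]/-q[2]]).round(1)
def save(n,im): cv2.imwrite("pics/"+n,im[:,:,::-1])
E
python3 - <<'E'
from h import *
for c in("top","side"):
    save(c+"1.png",capture(c))
    m=camera_model(c);print(c,{k:np.round(v,2).tolist() if not isinstance(v,str) else v for k,v in m.items()})
    for t,z in(("bore_mouth",115),("rod_handle",130),("well",65),("mill",0),("block",0),("pin_centre",80),("rod_tip",10)):
        print(t,[(round(r["score"],2),np.round(r["location"]).tolist(),atz(c,r["location"],z).tolist()) for r in pinpoint(c,t)[:3]])
m=camera_model("wrist");print({k:np.round(v,2).tolist() if not isinstance(v,str) else v for k,v in m.items()})
print(get_obs())
E
```

```text
top {'fov_y': 47.14, 'cx': 309.34, 'cy': 240.44, 'pose': [[-0.02, 0.98, -0.21, 350.7], [-1.0, -0.02, -0.0, 24.47], [-0.0, 0.21, 0.98, 1042.14], [0.0, 0.0, 0.0, 1.0]]}
bore_mouth [(0.93, [204.0, 242.0], [545.6, 206.8, 115.0]), (0.89, [463.0, 393.0], [287.6, -220.7, 115.0]), (0.78, [218.0, 375.0], [322.2, 179.4, 115.0])]
rod_handle []
well [(0.7, [216.0, 254.0], [533.9, 194.8, 65.0]), (0.65, [439.0, 240.0], [552.4, -209.8, 65.0])]
mill [(0.94, [443.0, 391.0], [283.9, -214.0, 0.0]), (0.72, [213.0, 256.0], [542.0, 211.3, 0.0]), (0.64, [230.0, 376.0], [316.7, 175.7, 0.0])]
block [(0.69, [410.0, 247.0], [552.2, -169.3, 0.0])]
pin_centre [(0.41, [212.0, 245.0], [546.8, 200.1, 80.0])]
rod_tip [(0.75, [434.0, 242.0], [559.6, -213.9, 10.0])]
side {'fov_y': 56.66, 'cx': 311.35, 'cy': 233.19, 'pose': [[1.0, -0.01, 0.01, 524.43], [0.01, 0.77, -0.64, -461.89], [-0.0, 0.64, 0.77, 674.53], [0.0, 0.0, 0.0, 1.0]]}
bore_mouth [(0.88, [133.0, 365.0], [286.8, -223.9, 115.0]), (0.79, [210.0, 161.0], [322.7, 179.9, 115.0]), (0.7, [327.0, 154.0], [545.2, 202.4, 115.0])]
rod_handle [(0.59, [334.0, 359.0], [5
[... 574 characters left out ...]
0, 0.0, 0.0, 1.0]]}
{'time': 0.8, 'joint_positions': array([ 1.19502738e+00,  3.42009783e-01,  1.52411099e+00, -1.13133942e-05,
        1.27543407e+00, -1.45994206e-01]), 'dq': array([ 0.00095413,  0.00212347,  0.00019414,  0.00011478, -0.0010818 ,
        0.00026497]), 'tau': array([-1.23655522e-03, -4.31097722e+01, -2.44462752e+01,  7.16636656e-02,
        4.80901566e-02,  4.02043395e-05]), 'tool_pos': array([119.55277301, 511.20923651, 226.73158399]), 'tcp_rot': array([3.14155681e+00, 1.62098713e-05, 2.91182121e+00]), 'contact_force': array([0.21716384, 0.09536649, 0.12969632]), 'moment': array([-0.00927126,  0.05439077, -0.00888727]), 'finger_force': 0.0, 'grip_width': 91.82121340373286}
```

View pics.

View pics/top1.png

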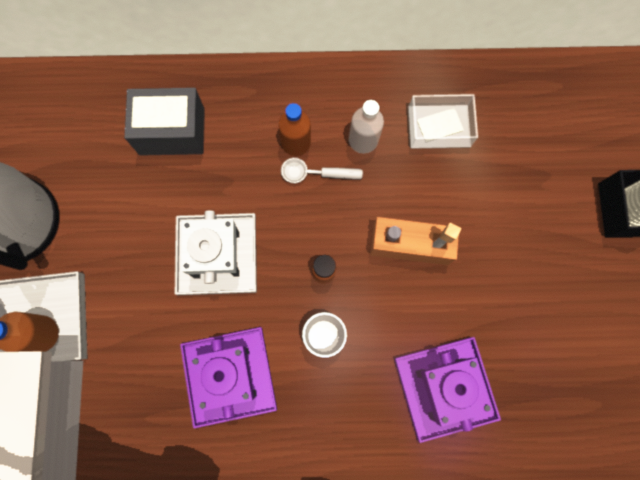

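View pics/side1.png

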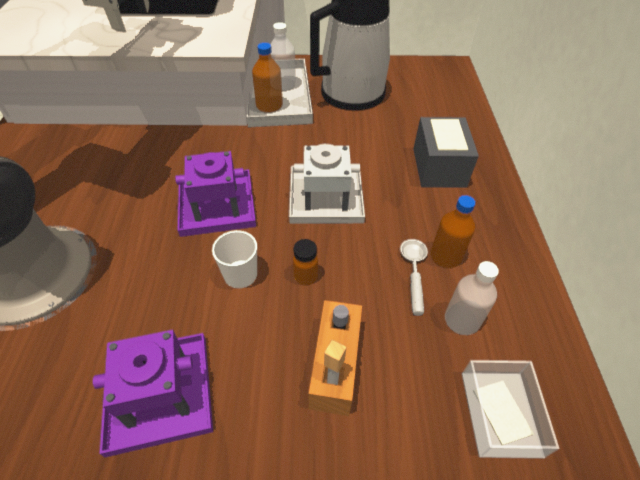

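The white/grey mill at top (204,247) / side (327,155) is the real one; the two purple ones (top 218,377 and 461,390) are look-alikes. The rod is the pale-wood handle at top (453,231) / side (335,353). The grey stub at top (394,234) is the brush.

```bash
cat >> h.py <<'E'
from scipy.spatial.transform import Rotation as Ro
def go(p,yaw=None):
    o=get_obs();R=Ro.from_euler('xyz',o["tcp_rot"])
    T=R if yaw is None else Ro.from_euler('xyz',[np.pi,0,yaw])
    w=(R.inv()*T).as_rotvec(degrees=True)/4
    print("at",o["tool_pos"].round(1),o["tcp_rot"].round(3),"turn units",w.round(2),"then shift",(T.inv().apply(np.array(p)-o["tool_pos"])/30).round(3))
def tri(pa,pb):
    (o1,d1),(o2,d2)=ray("top",pa),ray("side",pb)
    A=np.stack([d1,-d2],1);s=np.linalg.lstsq(A,o2-o1,rcond=None)[0]
    a,b=o1+d1*s[0],o2+d2*s[1];return ((a+b)/2).round(1),np.linalg.norm(a-b).round(1)
E
python3 - <<'E'
from h import *
for p in((377,219),(460,222),(456,259),(374,254)):print(atz("top",p,65))
for p in((326,303),(361,306),(351,411),(310,405)):print("s",atz("side",p,65))
print("handle top",tri((453,230),(335,350)),"collar",tri((204,246),(326,154)))
im=np.zeros((480,1,3),np.uint8)
a=cv2.imread("pics/top1.png")[190:280,350:480];b=cv2.imread("pics/side1.png")[290:420,290:380]
c=cv2.imread("pics/top1.png")[205:300,165:265]
r=lambda x:cv2.resize(x,(260*x.shape[1]//x.shape[0],260),interpolation=cv2.INTER_CUBIC)
cv2.imwrite("pics/crop1.png",np.hstack([r(a)[:,:340],r(b),r(c)])[:,:800])
go((480,190,226.7),np.pi)
E
```

```text
[593.3 -99.1  65. ]
[ 584.9 -250.2   65. ]
[ 516.5 -238.    65. ]
[528.4 -90.9  65. ]
s [542.3 -97.   65. ]
s [ 597.1 -101.6   65. ]
s [ 574.5 -262.8   65. ]
s [ 519.6 -255.7   65. ]
handle top (array([ 551.2, -214.5,  147.4]), np.float64(0.9)) collar (array([541.5, 208.1, 109.8]), np.float64(3.8))
at [119.6 511.2 226.7] [3.142 0.    2.912] turn units [ 0.    0.   -3.29] then shift [-1.2015e+01 -1.0707e+01  1.0000e-03]
```

View pics/crop1.png

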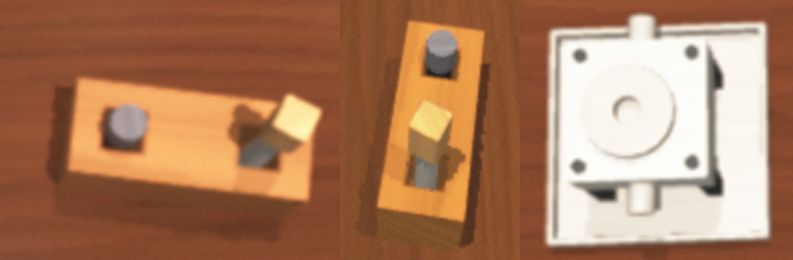

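```bash
python3 -m pendant '[0,0,0,0,0,-0.82,-1, 0,0,0,0,0,-0.82,-1, 0,0,0,0,0,-0.82,-1, 0,0,0,0,0,-0.82,-1, -1,-0.7,0,0,0,0,-1, -1,-0.7,0,0,0,0,-1, -1,-0.7,0,0,0,0,-1, -1,-0.7,0,0,0,0,-1, -1,-0.7,0,0,0,0,-1, -1,-0.7,0,0,0,0,-1, -1,-0.7,0,0,0,0,-1, -1,-0.7,0,0,0,0,-1]'; python3 -m pendant '[-1,-0.7,0.2,0,0,0,-1, -1,-0.7,0.2,0,0,0,-1, -1,-0.7,0.2,0,0,0,-1, -1,-0.7,0.2,0,0,0,-1, -1,-0.7,0.2,0,0,0,-1, -1,-0.7,0.2,0,0,0,-1, 0,0,0,0,0,0,-1, 0,0,0,0,0,0,-1]'
python3 - <<'E'
from h import *
o=get_obs();print(o["tool_pos"].round(1),o["tcp_rot"].round(3))
im=capture("wrist");save("w1.png",im)
print(np.round(camera_model("wrist")["pose"],3))
for t,z in(("bore_mouth",115),("mill",0)):print(t,[(round(r["score"],2),np.round(r["location"],1).tolist(),atz("wrist",r["location"],z).tolist()) for r in pinpoint("wrist",t)[:3]])
x,y=map(int,proj("wrist",(544,207,115)));print(x,y)
x0,y0=max(0,x-160),max(0,y-120)
cv2.imwrite("pics/w1c.png",cv2.resize(im[y0:y0+240,x0:x0+320,::-1],None,fx=2.5,fy=2.5,interpolation=cv2.INTER_CUBIC));print(x0,y0)
E
```

```text
time: 2.0
tool_pos: [360.6, 342.0, 226.9]
tcp_rot: [3.141, 0.0, 3.141]
contact_force: [1.1, 0.5, -0.6]
grip_width: 91.6
finger_force: 0.0
time: 2.8
tool_pos: [539.4, 216.4, 190.2]
tcp_rot: [3.141, -0.001, 3.139]
contact_force: [-0.3, 1.0, 0.3]
grip_width: 91.8
finger_force: 0.0
[539.4 216.4 190.2] [ 3.141e+00 -1.000e-03  3.139e+00]
[[-0.00000e+00 -9.69000e-01 -2.49000e-01  4.72843e+02]
 [ 1.00000e+00  0.00000e+00 -0.00000e+00  2.16837e+02]
 [ 0.00000e+00 -2.49000e-01  9.69000e-01  3.48510e+02]
 [ 0.00000e+00  0.00000e+00  0.00000e+00  1.00000e+00]]
bore_mouth [(0.8, [296.0, 253.8], [543.4, 205.3, 115.0])]
mill [(0.87, [305.3, 216.7], [544.0, 208.3, 0.0])]
298 254
138 134
```

View pics/w1c.png

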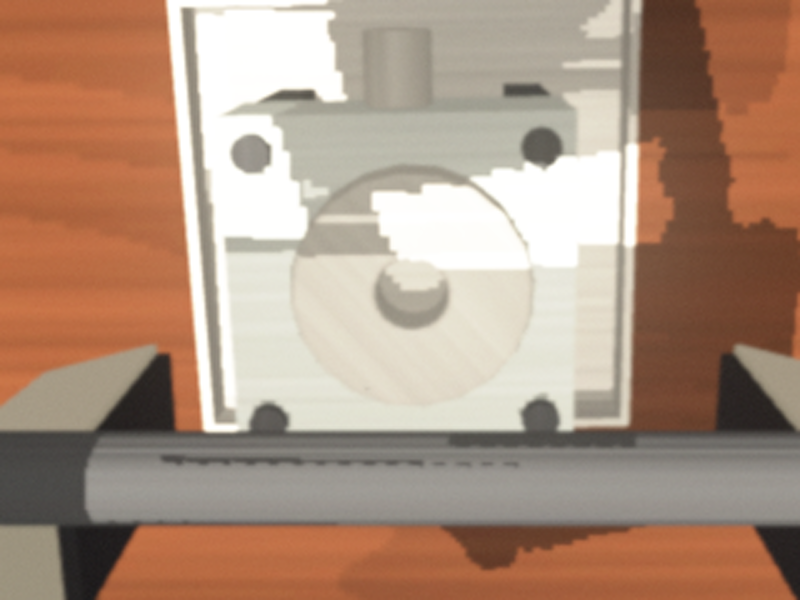

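The collar hole shows at crop (412,293), i.e. wrist pixel (302.8,251.2), nearly concentric with the collar. Next I go above the rod.

```bash
python3 - <<'E'
from h import *
f=lambda x,y:(x/2.5+138,y/2.5+134)
print("hole",atz("wrist",f(412,293),115),"collar",atz("wrist",f(413,288),115))
s=[atz("wrist",f(*p),100) for p in((251,153),(542,146),(268,418),(540,418))];print(s,np.mean(s,0))
E
python3 -m pendant '[0,-1,-0.5,0,0,0,-1, 0,-1,-0.3,0,0,0,-1, 0,-1,0,0,0,0,-1, 0,-1,0,0,0,0,-1, 0,-1,0,0,0,0,-1, 0,-1,0,0,0,0,-1, 0,-1,0,0,0,0,-1, 0,-1,0,0,0,0,-1, 0,-1,0,0,0,0,-1, 0,-1,0,0,0,0,-1, 0,-1,0,0,0,0,-1, 0,-1,0,0,0,0,-1]';python3 -m pendant '[-0.4,-1,0,0,0,0,-1, 0,-0.8,0,0,0,0,-1, 0,-0.6,0,0,0,0,-1, 0,0,0,0,0,0,-1, 0,0,0,0,0,0,-1]'
python3 - <<'E'
from h import *
o=get_obs();print(o["tool_pos"].round(1),o["tcp_rot"].round(3))
im=capture("wrist");save("w2.png",im)
for t,z in(("rod_handle",130),("well",65),("block",0),("rod_tip",10)):print(t,[(round(r["score"],2),np.round(r["location"],1).tolist(),atz("wrist",r["location"],z).tolist()) for r in pinpoint("wrist",t)[:3]])
E
```

```text
hole [541.8 209.7 115. ] collar [540.6 209.9 115. ]
[array([509.9, 169.2, 100. ]), array([508. , 241.9, 100. ]), array([581.2, 170.4, 100. ]), array([581.1, 243.2, 100. ])] [545.05  206.175 100.   ]
time: 4.15
tool_pos: [538.9, -143.0, 215.3]
tcp_rot: [-3.141, 0.001, -3.141]
contact_force: [0.1, 0.6, 0.8]
grip_width: 92.0
finger_force: 0.0
time: 4.65
tool_pos: [550.9, -214.1, 214.8]
tcp_rot: [3.141, -0.0, 3.141]
contact_force: [0.3, 0.3, -0.2]
grip_width: 91.8
finger_force: 0.0
[ 550.9 -214.1  214.8] [ 3.141 -0.     3.141]
rod_handle [(0.88, [315.1, 243.3], [551.7, -214.3, 130.0])]
well [(0.94, [316.4, 224.0], [553.9, -213.4, 65.0])]
block [(0.91, [366.1, 215.1], [559.8, -166.3, 0.0])]
rod_tip [(0.67, [321.0, 213.1], [556.0, -209.4, 10.0])]
```

View pics/w2.png

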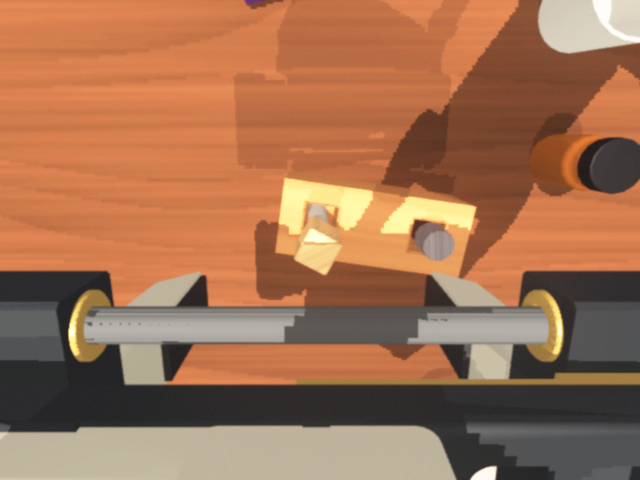

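The rod handle's top is around (317,253) with edges ~23° off; the brush is at (435,240) and the well is partly hidden behind the handle.

```bash
python3 - <<'E'
from h import *
im=cv2.imread("pics/w2.png")[210:290,280:360]
hsv=cv2.cvtColor(im,cv2.COLOR_BGR2HSV)
c=[atz("wrist",p,150) for p in((306,234),(341,246),(327,273),(295,258))];print(c,np.mean(c,0))
a=c[1]-c[0];b=c[2]-c[3];print(np.degrees(np.arctan2(a[0],a[1])),np.degrees(np.arctan2(b[0],b[1])))
cv2.imwrite("pics/w2c.png",cv2.resize(im,None,fx=7,fy=7,interpolation=cv2.INTER_CUBIC))
E
```

```text
[array([ 540.8, -219.9,  150. ]), array([ 547.9, -199.7,  150. ]), array([ 564.4, -207.7,  150. ]), array([ 555.2, -226.4,  150. ])] [ 552.075 -213.425  150.   ]
19.365817538710388 26.19619932303759
```

View pics/w2c.png

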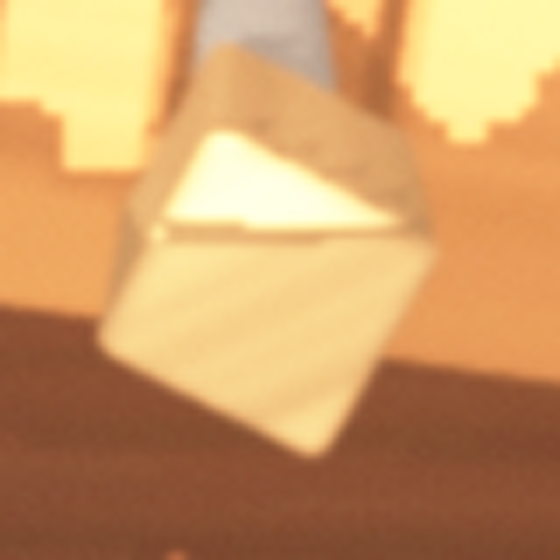

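```bash
python3 -m pendant '[0,0,0,0,0,1,-1, 0,0,0,0,0,1,-1, 0,0,0,0,0,1,-1, 0,0,0,0,0,1,-1, 0,0,0,0,0,1,-1, 0,0,0,0,0,1,-1, 0,0,0,0,0,1,-1, -0.02,0.04,0.9,0,0,0,-1, 0,0,0.9,0,0,0,-1, 0,0,0.9,0,0,0,-1, 0,0,0.6,0,0,0,-1, 0,0,0.16,0,0,0,-1]';python3 -m pendant '[0,0,0,0,0,0,-1, 0,0,0,0,0,0,0, 0,0,0,0,0,0,0.3, 0,0,0,0,0,0,1, 0,0,0,0,0,0,1, 0,0,0,0,0,0,1, 0,0,0,0,0,0,1, 0,0,0,0,0,0,1]'
```

```text
time: 6.1
tool_pos: [551.0, -213.2, 108.8]
tcp_rot: [3.141, -0.004, 2.653]
contact_force: [-0.2, 1.2, 0.4]
grip_width: 91.6
finger_force: 0.0
time: 6.9
tool_pos: [552.1, -214.3, 110.9]
tcp_rot: [3.141, -0.0, 2.652]
contact_force: [0.2, 0.4, 0.4]
grip_width: 40.4
finger_force: 0.0
```

```bash
python3 -m pendant '[0,0,0,0,0,0,1, 0,0,0,0,0,0,1, 0,0,0,0,0,0,1, 0,0,0,0,0,0,1, 0,0,0,0,0,0,1]'
```

```text
time: 7.4
tool_pos: [552.1, -214.4, 110.8]
tcp_rot: [3.142, -0.0, 2.652]
contact_force: [0.0, 0.1, 0.7]
grip_width: 21.6
finger_force: 30.0
```

```bash
python3 -m pendant '[0,0,-0.4,0,0,0,1, 0,0,-0.8,0,0,0,1, 0,0,-0.9,0,0,0,1, 0,0,-0.9,0,0,0,1, 0,0,-0.9,0,0,0,1, 0,0,-0.5,0,0,0,1, 0,0,-0.2,0,0,0,1, 0,0,0,0,0,0,1]' | grep -v rot; python3 -m pendant '[0.25,0.4,0,0,0,0,1, 0.5,0.83,0,0,0,0,1, 0.5,0.83,0,0,0,0,1, 0.5,0.83,0,0,0,0,1, 0.5,0.83,0,0,0,0,1, 0.5,0.83,0,0,0,0,1, 0.5,0.83,0,0,0,0,1, 0.5,0.83,0,0,0,0,1, 0.5,0.83,0,0,0,0,1, 0.5,0.83,0,0,0,0,1, 0.5,0.83,0,0,0,0,1, 0.5,0.83,0,0,0,0,1]'|grep -v rot;python3 -m pendant '[0.5,0.83,0,0,0,0,1, 0.4,0.7,0,0,0,0,1, 0.28,0.53,0,0,0,0,1, 0,0,0.3,0,0,0,1, 0,0,0.4,0,0,0,1, 0,0,0,0,0,0,1, 0,0,0,0,0,0,1]'
python3 -c "
from h import *
go((531.5,190.3,221))"
```

```text
time: 8.2
tool_pos: [552.2, -214.4, 249.8]
contact_force: [0.8, -0.5, -2.2]
grip_width: 21.8
finger_force: 30.0
time: 9.4
tool_pos: [532.8, 121.1, 247.6]
contact_force: [0.8, 0.1, -2.8]
grip_width: 21.8
finger_force: 30.0
time: 10.1
tool_pos: [531.7, 189.4, 227.0]
tcp_rot: [-3.14, -0.001, 2.651]
contact_force: [-0.1, -0.2, -2.5]
grip_width: 21.9
finger_force: 30.0
at [531.7 189.4 227. ] [-3.140e+00 -1.000e-03  2.651e+00] turn units [0. 0. 0.] then shift [0.02  0.025 0.201]
```

```bash
python3 -m pendant '[0,0,0.2,0,0,0,1, 0,0,0,0,0,0,1, 0,0,0,0,0,0,1]'
python3 - <<'E'
from h import *
o=get_obs();print(o["tool_pos"].round(1),o["tcp_rot"].round(4))
im=capture("wrist");save("w3.png",im)
np.save("w3pose.npy",camera_model("wrist")["pose"])
for t,z in(("rod_tip",120),("bore_mouth",115)):print(t,[(round(r["score"],2),np.round(r["location"],1).tolist(),atz("wrist",r["location"],z).tolist()) for r in pinpoint("wrist",t)[:3]])
x,y=map(int,proj("wrist",(537,200,115)));x0,y0=x-60,y-45;print(x0,y0)
cv2.imwrite("pics/w3c.png",cv2.resize(im[y0:y0+90,x0:x0+120,::-1],None,fx=6.5,fy=6.5,interpolation=cv2.INTER_CUBIC))
E
```

```text
time: 10.4
tool_pos: [532.1, 190.0, 221.9]
tcp_rot: [3.142, -0.0, 2.652]
contact_force: [-0.3, -0.9, -2.4]
grip_width: 21.8
finger_force: 30.0
[532.1 190.  221.9] [ 3.1415 -0.      2.6516]
rod_tip [(0.57, [316.5, 235.5], [532.7, 190.7, 120.0])]
bore_mouth [(0.81, [343.2, 234.2], [541.5, 206.6, 115.0])]
271 187
```

View pics/w3c.png

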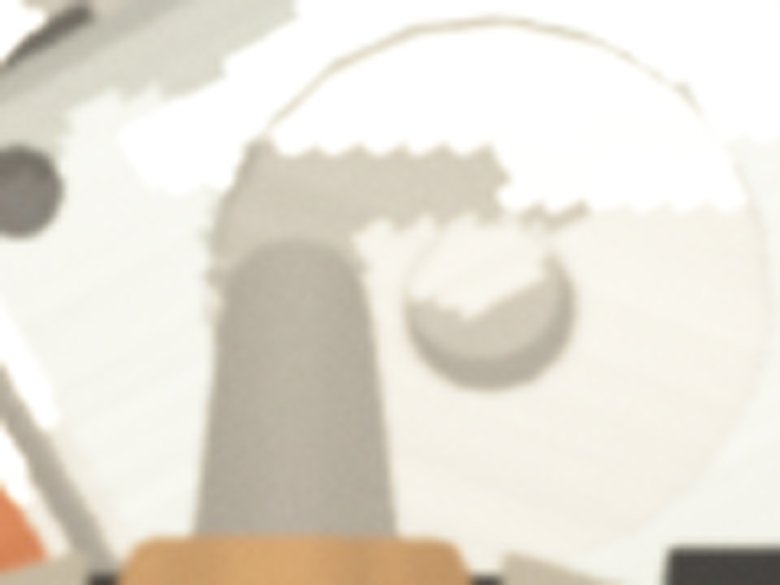

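The rod tip's near arc top is at crop (294,238). The hole spans crop x 405–574 with its bottom at 390, so I can measure the offset between the two in the same picture.

```bash
python3 - <<'E'
from h import *
from scipy.optimize import fsolve
t=np.linspace(0,2*np.pi,720)
def circ(c,r,z):return np.array([proj2(p) for p in np.stack([c[0]+r*np.cos(t),c[1]+r*np.sin(t),0*t+z],1)])
def proj2(p):
    m=camera_model("wrist");f=240/np.tan(np.radians(m["fov_y"])/2);P=np.array(m["pose"])
    q=P[:3,:3].T@(p-P[:3,3]);return m["cx"]+f*q[0]/-q[2],m["cy"]-f*q[1]/-q[2]
def solve(col,row,r,z,k):
    c=np.array([535.,197.])
    def e(c):
        q=circ(c,r,z);return np.array([(q[:,0].max()+q[:,0].min())/2-col,(q[:,1].min() if k<0 else q[:,1].max())-row])
    for _ in range(4):
        e0=e(c);J=np.stack([e(c+[1,0])-e0,e(c+[0,1])-e0],1);c=c-np.linalg.solve(J,e0)
    q=circ(c,r,z);print("cols",(q[:,0].min()-271)*6.5,(q[:,0].max()-271)*6.5,"rows",(q[:,1].min()-187)*6.5,(q[:,1].max()-187)*6.5)
    return c
tip=solve(293.5/6.5+271,238/6.5+187,7.97,121.8,-1)
hole=solve(489.5/6.5+271,390/6.5+187,8.75,115,1)
o=get_obs();print(tip,hole,hole-tip,"tcp goal",o["tool_pos"][:2]+hole-tip);R=Ro.from_euler('xyz',o["tcp_rot"])
print("shift mm,units",R.inv().apply([*(hole-tip),0]).round(2),R.inv().apply([*(hole-tip),0])/30, "cam", np.round(camera_model("wrist")["pose"],3)[:3,3])
E
```

```text
Traceback (most recent call last):
ValueError: time passes only in moves, steps and waits
```

```bash
cat > fit.py <<'E'
from h import *
t=np.linspace(0,2*np.pi,720)
m=camera_model("wrist");f=240/np.tan(np.radians(m["fov_y"])/2);P=np.array(m["pose"])
def circ(c,r,z):
    q=(np.stack([c[0]+r*np.cos(t),c[1]+r*np.sin(t),0*t+z],1)-P[:3,3])@P[:3,:3]
    return np.stack([m["cx"]+f*q[:,0]/-q[:,2],m["cy"]-f*q[:,1]/-q[:,2]],1)
def solve(col,row,r,z,k,c=(535.,197.)):
    c=np.array(c)
    def e(c):
        q=circ(c,r,z);return np.array([(q[:,0].max()+q[:,0].min())/2-col,(q[:,1].min() if k<0 else q[:,1].max())-row])
    for _ in range(4):
        e0=e(c);J=np.stack([e(c+[1,0])-e0,e(c+[0,1])-e0],1);c=c-np.linalg.solve(J,e0)
    q=circ(c,r,z);print("cols",(q[:,0].min()-271)*6.5,(q[:,0].max()-271)*6.5,"rows",(q[:,1].min()-187)*6.5,(q[:,1].max()-187)*6.5)
    return c
E
python3 - <<'E'
from fit import *
tip=solve(293.5/6.5+271,238/6.5+187,7.97,121.8,-1)
hole=solve(489.5/6.5+271,390/6.5+187,8.75,115,1)
o=get_obs();print(tip,hole,hole-tip,"tcp goal",o["tool_pos"][:2]+hole-tip);R=Ro.from_euler('xyz',o["tcp_rot"])
s=R.inv().apply([*(hole-tip),0]);print("shift mm,units",s.round(2),s/30)
E
```

```text
cols 215.59502362758786 371.40497637242663 rows 238.00000000000608 389.0087459673328
cols 406.12241326891865 572.8775867310775 rows 228.3368367544305 390.000000000029
[532.0286809 190.7809   ] [542.80898849 208.35907352] [10.78030758 17.57817352] tcp goal [542.97867538 207.80037074]
shift mm,units [-1.250e+00  2.058e+01  1.000e-02] [-4.15507329e-02  6.86094680e-01  2.97285020e-04]
```

```bash
python3 -m pendant '[-0.02,0.34,0,0,0,0,1, -0.02,0.346,0,0,0,0,1, 0,0,0,0,0,0,1, 0,0,0.1,0,0,0,1, 0,0,0.05,0,0,0,1, 0,0,0,0,0,0,1, 0,0,0,0,0,0,1]'; python3 -m pendant '[0,0,0.04,0,0,0,1, 0,0,0.02,0,0,0,1, 0,0,0,0,0,0,1]'
```

```text
time: 11.25
tool_pos: [542.7, 207.7, 217.4]
tcp_rot: [-3.142, -0.0, 2.652]
contact_force: [0.0, -0.4, -1.8]
grip_width: 22.0
finger_force: 30.0
time: 11.55
tool_pos: [542.8, 207.8, 215.6]
tcp_rot: [-3.142, -0.0, 2.652]
contact_force: [0.1, 0.1, -2.5]
grip_width: 21.7
finger_force: 30.0
```

Tip nominally ~0.2 mm below the collar's top with no force. I'll go on in small steps.

```bash
python3 -m pendant '[0,0,0.03,0,0,0,1, 0,0,0,0,0,0,1]'; python3 -m pendant '[0,0,0.03,0,0,0,1, 0,0,0,0,0,0,1]'
```

```text
time: 11.75
tool_pos: [542.8, 207.8, 214.6]
tcp_rot: [-3.142, -0.0, 2.652]
contact_force: [-0.2, 0.3, -2.0]
grip_width: 22.1
finger_force: 30.0
time: 11.95
tool_pos: [542.8, 207.9, 213.7]
tcp_rot: [-3.142, -0.0, 2.652]
contact_force: [0.3, 0.3, -1.5]
grip_width: 22.0
finger_force: 30.0
```

```bash
python3 -m pendant '[0,0,0.03,0,0,0,1, 0,0,0,0,0,0,1]'; python3 -m pendant '[0,0,0.04,0,0,0,1, 0,0,0,0,0,0,1]'
```

```text
time: 12.15
tool_pos: [542.8, 207.9, 212.8]
tcp_rot: [-3.142, -0.0, 2.652]
contact_force: [0.0, -0.1, -2.1]
grip_width: 21.5
finger_force: 30.0
time: 12.35
tool_pos: [542.7, 207.8, 211.5]
tcp_rot: [-3.141, -0.0, 2.652]
contact_force: [0.8, 0.3, -1.2]
grip_width: 21.9
finger_force: 30.0
```

```bash
python3 -m pendant '[0,0,0.07,0,0,0,1, 0,0,0.07,0,0,0,1, 0,0,0,0,0,0,1]'; python3 -m pendant '[0,0,0.07,0,0,0,1, 0,0,0.07,0,0,0,1, 0,0,0,0,0,0,1]'
```

```text
time: 12.65
tool_pos: [542.6, 207.8, 207.1]
tcp_rot: [-3.141, -0.001, 2.652]
contact_force: [-0.4, -0.1, -0.8]
grip_width: 21.9
finger_force: 30.0
time: 12.95
tool_pos: [542.6, 207.8, 202.9]
tcp_rot: [-3.141, -0.001, 2.652]
contact_force: [-0.0, -0.0, -1.7]
grip_width: 21.9
finger_force: 30.0
```

```bash
python3 -m pendant '[0,0,0.05,0,0,0,1, 0,0,0.05,0,0,0,1, 0,0,0,0,0,0,1]'; python3 -m pendant '[0,0,0.04,0,0,0,1, 0,0,0.04,0,0,0,1, 0,0,0,0,0,0,1]'; python3 -m pendant '[0,0,0.04,0,0,0,1, 0,0,0.02,0,0,0,1]'
```

```text
time: 13.25
tool_pos: [542.7, 207.8, 200.1]
tcp_rot: [-3.141, -0.0, 2.652]
contact_force: [0.0, -0.2, -1.7]
grip_width: 21.7
finger_force: 30.0
time: 13.55
tool_pos: [542.9, 208.0, 198.2]
tcp_rot: [3.141, 0.0, 2.652]
contact_force: [0.0, -0.5, 0.2]
grip_width: 22.0
finger_force: 30.0
time: 13.75
tool_pos: [543.1, 208.0, 197.2]
tcp_rot: [3.14, 0.001, 2.652]
contact_force: [-1.1, -0.2, 6.1]
grip_width: 21.6
finger_force: 30.0
```

```bash
for i in 1; do python3 -m pendant '[0,0,0.03,0,0,0,1, 0,0,0,0,0,0,1]'; done; python3 -m pendant '[0,0,0.03,0,0,0,1, 0,0,0,0,0,0,1]'
```

```text
time: 13.95
tool_pos: [543.3, 208.0, 196.2]
tcp_rot: [3.14, 0.001, 2.652]
contact_force: [-0.2, -0.9, 5.2]
grip_width: 22.0
finger_force: 30.0
time: 14.15
tool_pos: [543.4, 207.9, 195.2]
tcp_rot: [3.14, 0.002, 2.652]
contact_force: [-0.9, 0.3, 4.9]
grip_width: 21.8
finger_force: 30.0
```

```bash
python3 -m pendant '[0,0,0.03,0,0,0,1, 0,0,0.03,0,0,0,1, 0,0,0.03,0,0,0,1, 0,0,0.03,0,0,0,1, 0,0,0.03,0,0,0,1]'; python3 -m pendant '[0,0,0.04,0,0,0,1, 0,0,0.04,0,0,0,1, 0,0,0.04,0,0,0,1, 0,0,0.04,0,0,0,1, 0,0,0.04,0,0,0,1]'
```

```text
time: 14.65
tool_pos: [543.6, 207.9, 191.0]
tcp_rot: [3.14, 0.002, 2.652]
contact_force: [-0.3, 0.1, 7.2]
grip_width: 22.1
finger_force: 30.0
time: 15.15
tool_pos: [543.5, 207.9, 185.0]
tcp_rot: [3.14, 0.002, 2.652]
contact_force: [-0.1, -0.3, 6.9]
grip_width: 21.9
finger_force: 30.0
```

```bash
python3 -m pendant '[0,0,0.04,0,0,0,1, 0,0,0.04,0,0,0,1, 0,0,0.04,0,0,0,1, 0,0,0.04,0,0,0,1, 0,0,0.04,0,0,0,1, 0,0,0.04,0,0,0,1]'; python3 -m pendant '[0,0,0.04,0,0,0,1, 0,0,0.04,0,0,0,1, 0,0,0.04,0,0,0,1, 0,0,0.04,0,0,0,1, 0,0,0.04,0,0,0,1, 0,0,0.04,0,0,0,1, 0,0,0,0,0,0,1]'
```

```text
time: 15.75
tool_pos: [543.6, 207.9, 177.8]
tcp_rot: [3.14, 0.002, 2.652]
contact_force: [-0.2, -1.8, 8.1]
grip_width: 21.7
finger_force: 30.0
time: 16.45
tool_pos: [542.5, 207.8, 168.8]
tcp_rot: [-3.141, -0.001, 2.652]
contact_force: [0.8, -0.2, -1.7]
grip_width: 21.7
finger_force: 30.0
```

```bash
python3 -m pendant '[0,0,0.06,0,0,0,1, 0,0,0.06,0,0,0,1, 0,0,0,0,0,0,1]'|grep -v rot; python3 -m pendant '[0,0,-0.1,0,0,0,1, 0,0,-0.2,0,0,0,1, 0,0,-0.3,0,0,0,1, 0,0,-0.3,0,0,0,1, 0,0,-0.3,0,0,0,1, 0,0,-0.3,0,0,0,1, 0,0,-0.4,0,0,0,1, 0,0,-0.4,0,0,0,1, 0,0,-0.5,0,0,0,1, 0,0,0,0,0,0,1, 0,0,0,0,0,0,1]'
python3 - <<'E'
from h import *
for c in("top","side"):
    save(c+"2.png",capture(c));print(c,[(round(r["score"],2),np.round(r["location"]).tolist(),atz(c,r["location"],18).tolist()) for r in pinpoint(c,"pin_centre")[:3]])
cv2.imwrite("pics/s2c.png",cv2.resize(cv2.imread("pics/side2.png")[130:240,260:390],None,fx=5,fy=5,interpolation=cv2.INTER_CUBIC))
go((552.5,-214,250))
E
```

```text
time: 16.75
tool_pos: [542.6, 207.8, 165.4]
contact_force: [0.7, 0.7, -2.7]
grip_width: 21.5
finger_force: 30.0
time: 17.85
tool_pos: [542.9, 207.9, 250.1]
tcp_rot: [3.141, 0.0, 2.652]
contact_force: [-0.1, -0.9, -3.1]
grip_width: 21.8
finger_force: 30.0
top [(0.4, [321.0, 337.0], [383.6, 7.1, 18.0])]
side [(0.58, [323.0, 189.0], [540.1, 205.5, 18.0])]
at [542.5 207.8 249. ] [-3.141e+00 -1.000e-03  2.652e+00] turn units [0. 0. 0.] then shift [ -6.906 -12.25   -0.03 ]
```

View pics/s2c.png

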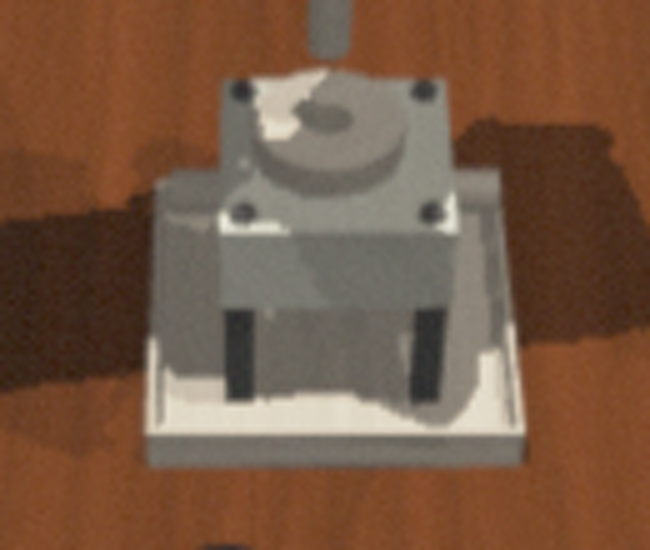

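Side view: the rod is clear of the collar and the pin is no longer in the way. It is mostly hidden behind the head, and the network puts it at the pan at (323,189). The rod met no force 50 mm below the collar's top, so the pin is out. Now back to the well.

```bash
python3 -m pendant '[-0.23,-0.41,0,0,0,0,1, -0.46,-0.82,0,0,0,0,1, -0.46,-0.82,0,0,0,0,1, -0.46,-0.82,0,0,0,0,1, -0.46,-0.82,0,0,0,0,1, -0.46,-0.82,0,0,0,0,1, -0.46,-0.82,0,0,0,0,1, -0.46,-0.82,0,0,0,0,1, -0.46,-0.82,0,0,0,0,1, -0.46,-0.82,0,0,0,0,1, -0.46,-0.82,0,0,0,0,1, -0.46,-0.82,0,0,0,0,1]' | grep pos; python3 -m pendant '[-0.46,-0.82,0,0,0,0,1, -0.46,-0.82,0,0,0,0,1, -0.46,-0.82,0,0,0,0,1, -0.21,-0.37,0,0,0,0,1, 0,0,0.4,0,0,0,1, 0,0,0.8,0,0,0,1, 0,0,0.8,0,0,0,1, 0,0,0.3,0,0,0,1, 0,0,0,0,0,0,1, 0,0,0,0,0,0,1]'
python3 - <<'E'
from h import *
o=get_obs();print(o["tool_pos"].round(1))
im=capture("wrist");save("w4.png",im)
for t,z in(("rod_tip",o["tool_pos"][2]-101),("well",65)):print(t,[(round(r["score"],2),np.round(r["location"],1).tolist(),atz("wrist",r["location"],z).tolist()) for r in pinpoint("wrist",t)[:3]])
x,y=map(int,proj("wrist",(552,-212,65)));x0,y0=x-80,y-60
cv2.imwrite("pics/w4c.png",cv2.resize(im[y0:y0+120,x0:x0+160,::-1],None,fx=5,fy=5,interpolation=cv2.INTER_CUBIC));print(x0,y0)
go((552.1,-214.4,113))
E
```

```text
tool_pos: [549.1, -118.5, 249.6]
time: 20.25
tool_pos: [552.5, -213.4, 181.5]
tcp_rot: [3.141, 0.001, 2.653]
contact_force: [0.4, -0.7, -0.6]
grip_width: 21.9
finger_force: 30.0
[ 552.5 -213.4  181.5]
rod_tip [(0.77, [316.4, 234.0], [552.3, -212.9, 80.5])]
well [(0.75, [316.6, 229.4], [552.8, -213.1, 65.0])]
237 167
at [ 552.7 -213.9  182.1] [3.141e+00 2.000e-03 2.652e+00] turn units [0. 0. 0.] then shift [ 0.014 -0.024  2.302]
```

View pics/w4c.png

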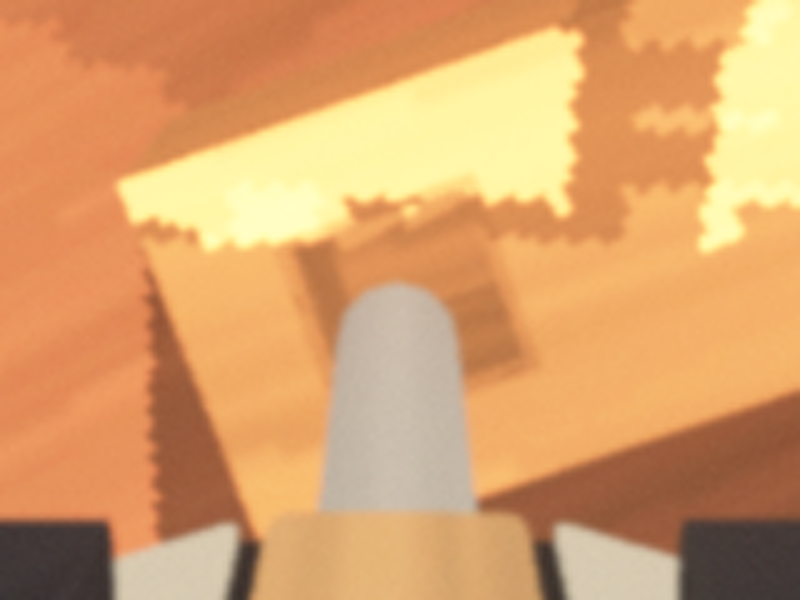

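The well's visible corners (crop (295,250), (475,180), (535,355)) put its centre ~2–3 mm right of and above the tip's path. I'll correct by 2 mm and lower.

```bash
python3 -m pendant '[0.04,0.07,0,0,0,0,1, 0,0,0.2,0,0,0,1, 0,0,0.3,0,0,0,1, 0,0,0.4,0,0,0,1, 0,0,0.4,0,0,0,1, 0,0,0.4,0,0,0,1, 0,0,0.3,0,0,0,1, 0,0,0.2,0,0,0,1, 0,0,0.05,0,0,0,1, 0,0,0,0,0,0,1, 0,0,0,0,0,0,1]'; python3 -m pendant '[0,0,0.03,0,0,0,1, 0,0,0.02,0,0,0,1, 0,0,0,0,0,0,1]'
```

```text
time: 21.5
tool_pos: [552.3, -211.5, 113.8]
tcp_rot: [3.141, 0.001, 2.652]
contact_force: [0.2, -0.9, -2.8]
grip_width: 21.6
finger_force: 30.0
time: 21.8
tool_pos: [552.0, -211.4, 111.9]
tcp_rot: [3.142, 0.0, 2.652]
contact_force: [-0.6, -0.0, -1.7]
grip_width: 22.0
finger_force: 30.0
```

```bash
python3 -m pendant '[0,0,0.03,0,0,0,1, 0,0,0,0,0,0,1]'; python3 -m pendant '[0,0,0.02,0,0,0,1, 0,0,0,0,0,0,1]'
```

```text
time: 22.0
tool_pos: [552.0, -211.4, 110.9]
tcp_rot: [3.142, 0.0, 2.652]
contact_force: [-1.3, 0.3, -3.0]
grip_width: 21.9
finger_force: 30.0
time: 22.2
tool_pos: [552.1, -211.4, 110.8]
tcp_rot: [3.141, 0.001, 2.652]
contact_force: [-0.9, 0.5, 4.0]
grip_width: 21.8
finger_force: 30.0
```

```bash
python3 -m pendant '[0,0,0,0,0,0,0.4, 0,0,0,0,0,0,0.3, 0,0,0,0,0,0,0, 0,0,0,0,0,0,-0.5, 0,0,0,0,0,0,-1, 0,0,0,0,0,0,-1, 0,0,0,0,0,0,-1, 0,0,0,0,0,0,-1]';python3 -m pendant '[0,0,-0.3,0,0,0,-1, 0,0,-0.6,0,0,0,-1, 0,0,-0.9,0,0,0,-1, 0,0,-0.9,0,0,0,-1, 0,0,-0.8,0,0,0,-1, 0,0,0,0,0,0,-1, 0,0,0,0,0,0,-1]'
python3 - <<'E'
from h import *
im=capture("wrist");s=capture("side")
for t,z in(("rod_handle",130),("well",65)):print(t,[(round(r["score"],2),np.round(r["location"],1).tolist(),atz("wrist",r["location"],z).tolist()) for r in pinpoint("wrist",t)[:3]])
print([(round(r["score"],2),np.round(r["location"]).tolist()) for r in pinpoint("side","pin_centre")],get_obs()["time"])
a=cv2.resize(im[140:290,220:420],(400,300));b=cv2.resize(s[130:280,260:460],(400,300),interpolation=cv2.INTER_CUBIC)
save("end.png",np.vstack([np.hstack([a,b]),cv2.resize(s[120:450,200:640],(800,300))]))
E
```

```text
time: 23.0
tool_pos: [552.0, -211.3, 110.3]
tcp_rot: [3.141, -0.0, 2.652]
contact_force: [-0.4, -0.3, -0.7]
grip_width: 75.5
finger_force: 0.0
time: 23.7
tool_pos: [552.0, -211.4, 215.7]
tcp_rot: [3.142, 0.001, 2.652]
contact_force: [-0.0, 0.6, -0.4]
grip_width: 91.6
finger_force: 0.0
rod_handle [(0.62, [315.4, 238.9], [549.1, -210.0, 130.0])]
well [(0.59, [315.8, 219.3], [550.3, -210.3, 65.0]), (0.42, [582.0, 242.9], [666.3, -32.6, 65.0])]
[] 23.95
```

View pics/end.png

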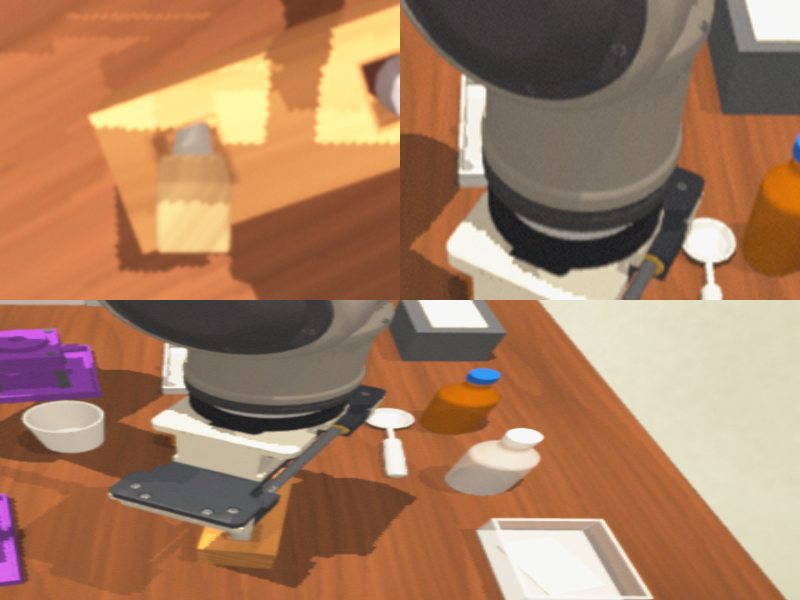

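The rod stands upright in its well at (195,200) in the wrist crop. The gripper is clear and the bystanders haven't moved.

```bash
python3 -c "
from plant import *
print(close_job())"
```

```text
the job is handed in; nothing more can be done
None
```

The job is handed in: I pushed the pin out of the bore at about 10 N by the end-of-move readings, and stood the rod back in its well at about 24 s; the pin's drop into the pan is inferred from the force falling away, because the head mostly hid it from the cameras.

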